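# Set up the glass strain viewer

## Task

Take the filter frame from the cork mat by its handle, seat it on the three balls of the strain viewer with its red dot on the same side as the viewer's red dot, and press it down until both spring clips snap over its edges and it sits fully home; set it down, do not drop it, and let go. Then switch the lamp on by flipping the red toggle on the blue supply box over to its green-dot side. Leave the black fan toggle and the other things on the bench alone.

Things in the scene. Friction and masses are not known exactly. Their poses are not given: they have to be found in the camera images.
- frame_handle (a point): Centre of the handle bar of the loose filter frame (black square plate, about 0.25 kg). The bar is aluminium, 92 mm long (frame x), 12 mm wide (y), 14 mm high, carried at its two ends above the violet glass. This point is 48 mm above the frame's underside, 31 mm above the plate's top face. Axes: z up, x along the bar towards the red-dot edge. Turned at most 0.5 rad from world x at the start.
- frame_dot (a point): Red dot on the top face of the filter frame, near its +x edge. The plate is 100 x 100 mm, 112 mm over the round aluminium rails, 12 mm thick, along its sides at y = -50 and +50 mm. Beneath, three steel vee grooves, 20 mm wide at the mouth, drop over the viewer's balls and centre the frame from up to about 3 mm off. It starts flat on a 3 mm cork mat.
- viewer_seat (a point): Where the handle bar's centre is when the frame is fully home on the strain viewer, 113.5 mm above the bench, over the middle of the viewer. Axes: z up, x towards the viewer's red dot, y towards a clip; the frame's axes must match these.
- viewer: Strain viewer: fixed white light box 190 (x) x 170 (y) x 55 mm high with a bright round window; origin under its centre. On top stand three 12 mm steel balls (their tops 18 mm above the box). A red dot marks its +x side.
- clip_l (a joint): Left (+y) of the viewer's two spring clips, uprights at y = +57 and -57 mm, tops 37 mm above the box, with brass rollers; 0 = free, grows outward (rad). A lowered frame's rails meet the rollers some 15 mm above home; pushing straight down with 6 to 10 N, by the held handle or on top of its bar, spreads the clips and they snap over the rails and pull the frame onto the balls.
- clip_r (a joint): Right (-y) spring clip of the viewer, mirror image of the left one.
- supply: Blue lamp supply box, fixed, 130 x 140 x 60 mm high; origin under its centre. On its top two bat toggles, pivots 70 mm apart along y: red sleeve = lamp (y = +35 mm), black sleeve = fan (y = -35 mm). Each has a green dot on its on side (+x) and a white dot on its off side (-x).
- lamp_pivot (a point): Pivot of the red lamp toggle, 64 mm above the bench. Axes: z up, x from the white dot (off) to the green dot (on), y along the toggle's axle, away from the fan toggle. The bat swings in the x-z plane.
- lamp_tip (a point): A point on the centre line of the lamp toggle's bat, 36 mm from its pivot and 4 mm below its rounded end. The bat is about 11 mm thick in its upper half, with a red sleeve; the steel bushing at its foot is 18 mm in diameter and ends 1 mm above the pivot.
- lamp (a joint): Lamp toggle: 0 = off (leans 0.35 rad from upright towards the white dot), 0.70 = on (leans 0.35 rad towards the green dot). An over-centre spring holds it on either side, so it snaps over once it is pushed past upright (0.35); about 3 N at the tip starts it.
- fan (a joint): Fan toggle, with a black sleeve: 0 = on, as it is at the start, leaning towards its green dot; 0.70 = off. Leave it.
- jar_a: Bystander: glass jar, 64 mm wide, 85 mm high, with glass rods in it up to 175 mm high; origin under its centre.
- jar_b: Bystander: glass jar, 60 mm wide, 80 mm high, with a wooden stick in it up to 160 mm high; origin under its centre.
- can: Bystander: can, 60 mm wide, 100 mm high; origin under its centre.
- marver: Bystander: dark steel block 70 x 90 x 18 mm; origin under its centre.
- puck: Bystander: copper disc 48 mm wide, 20 mm high; origin under its centre.
- brush: Bystander: hand brush lying on the bench.
- paddle: Bystander: flat paddle with a handle, lying on the bench.
Not all that is in view belongs to the job. Of the things that look like the part that bears frame_handle, the middle-sized one is meant.

How it is judged:
By the outcome, as a careful person would: the job done as asked, in the order asked, and still so for the second after the job is handed in, with the robot touching nothing.
It also fails if it takes over 54 s, if anything falls off the work surface, if the arm or the gripper's body presses on something with over 40 N, if the wrist force passes 120 N, or if a joint passes its speed limit or range.

## Robot

A 6-joint arm with a two-finger parallel gripper is mounted at the origin on the work surface. World frame = base frame: x ahead of the robot, y to its left, z up, the work surface at z = 0. Lengths are in mm, angles in rad, forces in N, time in s.
With the tool pointing down it reaches from about 275 to 875 mm from the base axis. Payload 12.5 kg.
Tool frame: the origin (TCP) lies at the very end of the fingers, on their centre line; the grasp point (between the pads) lies 19 mm behind it (arm.grip_point_offset is the distance from the TCP to the grasp point, in mm); z points along the fingers, y is the direction in which the jaws open and shut (so a half turn about z gives the same grasp; the last joint's range is limited). The gripper opens to 85 mm and grips with 20 to 120 N. Pads are 22 mm wide; open, the fingers measure 114 mm over their backs; the gripper's body (76 mm by 85 mm) begins 54 mm behind the grasp point. The pads swing forward as they close: fully open they stand 13 mm farther back than shut.
Start: joints at [-1.299, 0.351, 1.652, -0, 1.139, -0.085], TCP at [192.121, -515.339, 231.29] pointing down, gripper open.
Joint ranges: [-2.75, 2.75], [-0.79, 2.1], [0.01, 2.65], [-1.57, 4.71], [0.07, 3.14], [-2.87, 2.87]. Speed limits (rad/s): [2.22, 2.22, 2.79, 3.14, 3.14, 3.14].

## Interface

Orientations are given as a unit quaternion [x, y, z, w].
In Python, from plant import monitor, imaging, job, arm gives the robot as it stands.
- The arm moves only by the tool move_arm, never from a script. Its argument "targets" is text: rows parted by semicolons, each of 5 numbers parted by spaces: the finger opening in m, from 0 to 0.0854, then the shift along the tool's x, y, z in m, then the turn about the tool's z in degrees. In form: hand x y z twist; .... A call has 1 to 12 rows; each row shifts and turns the commanded pose from where the row before left it, along the tool's axes as they then stand; what a row does not reach is not made up. A row lasts 1/10 s, in which the tool goes at most 50 mm and 8.59 degrees, less where a joint would pass 70% of its speed; a pose out of reach is approached as far as the arm can. A call is refused whole if a number of a shift passes 0.05 or a number of a turn 8.59, either way. A call with a gripper value outside its range is refused whole. The fingers move at their own pace and stop on an object; "squeeze" is the grip in N (left out, the last holds). Time passes only in rows, so rows that do not move let the fingers close. It gives the time, the measured TCP pose, the force and the opening at its end, in the units of the state.
- monitor.observe(): the state, without advancing time (a new reading comes with each control period).
- imaging.grab_frame(name): name is "side" or "top" or "wrist"; returns a dict with "image" (384x512x3 uint8, blue, green, red), "range_z" (384x512 float32, mm along the optical axis (not along the pixel's ray), 0 where there is no reading), "mtx" (3x3 intrinsics, pixels), "R" (3x3) and "t" (3): a world point X has camera coordinates R X + t. Camera axes: x right, y down, z forward; pixel columns grow to the right and rows downward; lengths in mm; the calibration is good to about 2 mm. A picture is of the moment at which its call begins.
- job.finish_job(): hands the job in, once; it reports no verdict.
The state is a dict: "time_s": time; "joint_pos": joint angles; "joint_vel": joint speeds; "joint_efforts": joint torques, N m; "position": TCP position; "eef_rot": TCP orientation; "wrist_force": force on the tool from outside, world axes, zero at the start; "wrist_torque": the same for the moment, N m; "width": finger opening in mm.
Only numpy, scipy, OpenCV 4.12 (cv2) and the standard library are available. Lean on these libraries where they do the work, as an engineer would, in place of code of your own. Each camera call takes 0.05 s, during which the arm holds its last target.

## Working session

There is one attempt and no reset: what is moved stays moved. The work goes in short steps, Python scripts to look and compute and a tool call to move; the robot and the scene stay as the last step left them, time stands still between calls to the robot, and variables do not carry over. Pictures are saved under pics/ and viewed, and the job is handed in when it is done.

Besides the shell and the picture viewer there is one more tool, called by a JSON object that holds its "fn" and its "kwargs". move_arm: Moves the arm, as the interface text tells. Its arguments: {"type":"object","properties":{"targets":{"type":"string"},"squeeze":{"type":"number"}},"required":["targets"]}

```bash
ls; mkdir -p pics
cat > h.py <<'E'
import numpy as np, cv2, pickle
from plant import monitor, imaging, job, arm
def grab(n,tag):
    f=imaging.grab_frame(n); pickle.dump(f,open(f'pics/{tag}.pkl','wb')); cv2.imwrite(f'pics/{tag}.png',f['image']); return f
def load(tag): return pickle.load(open(f'pics/{tag}.pkl','rb'))
def plane(f,u,v,z):
    d=np.linalg.inv(f['mtx'])@np.array([u,v,1.]); R=np.array(f['R']);t=np.array(f['t'])
    c=-R.T@t; w=R.T@d; return c+w*(z-c[2])/w[2]
def dep(f,u,v):
    z=f['range_z'][int(v),int(u)]; d=np.linalg.inv(f['mtx'])@np.array([u,v,1.])*z
    return np.array(f['R']).T@(d-np.array(f['t']))
def proj(f,X):
    p=f['mtx']@(np.array(f['R'])@np.array(X)+np.array(f['t'])); return p[:2]/p[2]
E
python3 - <<'E'
from h import *
for n in ['side','top','wrist']:
    f=grab(n,n+'0'); print(n,-np.array(f['R']).T@np.array(f['t']))
s=monitor.observe(); print({k:np.round(v,3) for k,v in s.items()})
E
```

```text
pics
side [ 158.31224472  759.92624179 1105.40838878]
top [ 321.93539114   38.78669815 1543.1614978 ]
wrist [ 267.34078043 -487.9105678   372.50814137]
{'time_s': np.float64(0.15), 'joint_pos': array([-1.299,  0.351,  1.652, -0.   ,  1.139, -0.085]), 'joint_vel': array([-0.002, -0.002, -0.002,  0.001, -0.002,  0.001]), 'joint_efforts': array([ 0.0000e+00, -5.0625e+01, -2.9150e+01, -0.0000e+00,  3.0000e-03,
       -0.0000e+00]), 'position': array([ 192.049, -515.103,  230.878]), 'eef_rot': array([ 0.984,  0.177, -0.   , -0.   ]), 'wrist_force': array([ 0.15 , -0.929,  0.237]), 'wrist_torque': array([-0.044,  0.028, -0.01 ]), 'width': np.float64(85.522)}
```

View pics/top0.png

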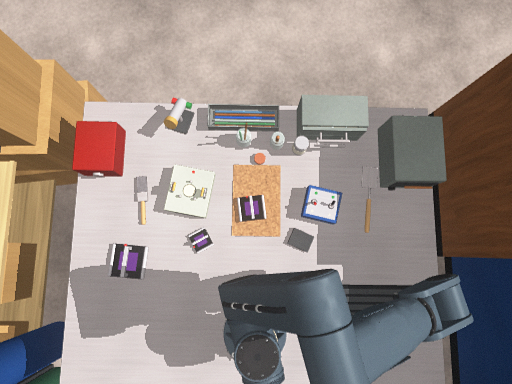

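View pics/side0.png

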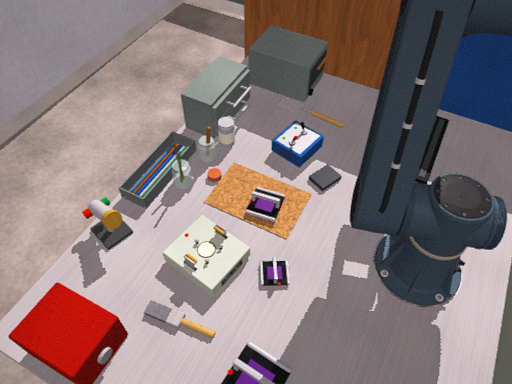

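View pics/wrist0.png

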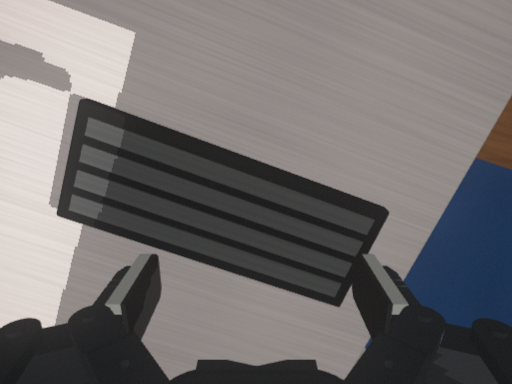

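Three candidates in the top view: a large frame at (128,261), a small one at (200,240), and one of middle size on the cork at (251,208). The cork one fits, since it is middle-sized and on the mat. I'll confirm it in enlarged crops.

Run:
```python
from h import *
f=load('top0');g=load('side0')
def c(f,x0,y0,w,h,s): return cv2.resize(f['image'][y0:y0+h,x0:x0+w],None,fx=s,fy=s,interpolation=cv2.INTER_CUBIC)
a=c(f,155,150,100,75,4);b=c(f,220,150,130,100,4)
b=b[:,:];
cv2.imwrite('pics/c1.png',np.hstack([c(f,160,155,60,70,6),c(f,225,180,60,70,6)]))
cv2.imwrite('pics/c2.png',c(f,295,175,60,55,10))
cv2.imwrite('pics/c3.png',np.hstack([c(g,155,205,100,90,4),c(g,235,170,90,90,4)]))
cv2.imwrite('pics/c4.png',c(g,265,110,70,60,10))
print(plane(f,256,355,0),plane(f,128,261,17)-plane(f,147,261,17))
for u,v in [(251,195),(190,190),(322,205),(245,225)]: print(u,v,dep(f,u,v))
```

```text
[-83.1820529   -7.96904534   0.        ] [-0.84208289 75.47452878  0.        ]
251 195 [549.54837384  20.07950522   4.91995199]
190 190 [558.72034388 266.85336818  55.32362157]
322 205 [ 505.13030968 -265.7214335    59.4230019 ]
245 225 [424.08128083  43.13564522   7.51386768]
```

View pics/c1.png

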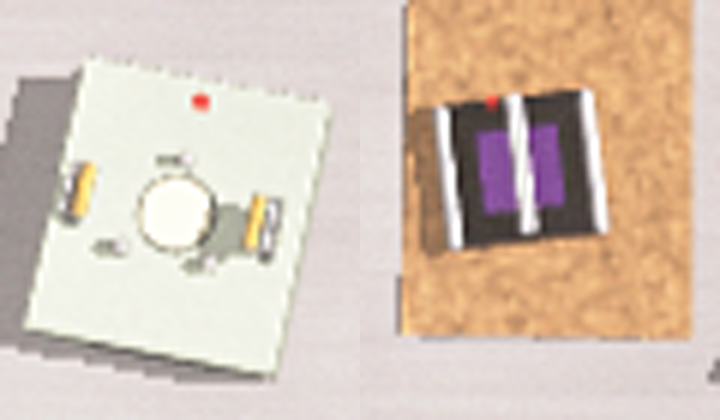

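View pics/c2.png

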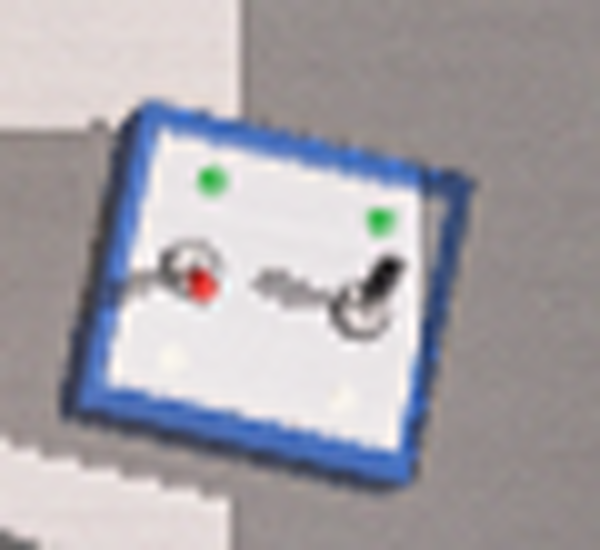

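View pics/c3.png

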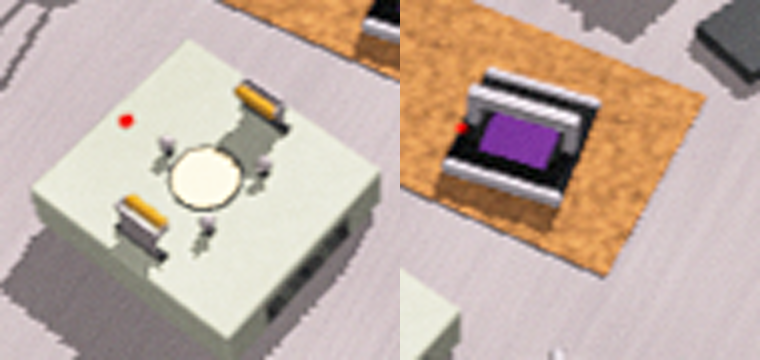

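View pics/c4.png

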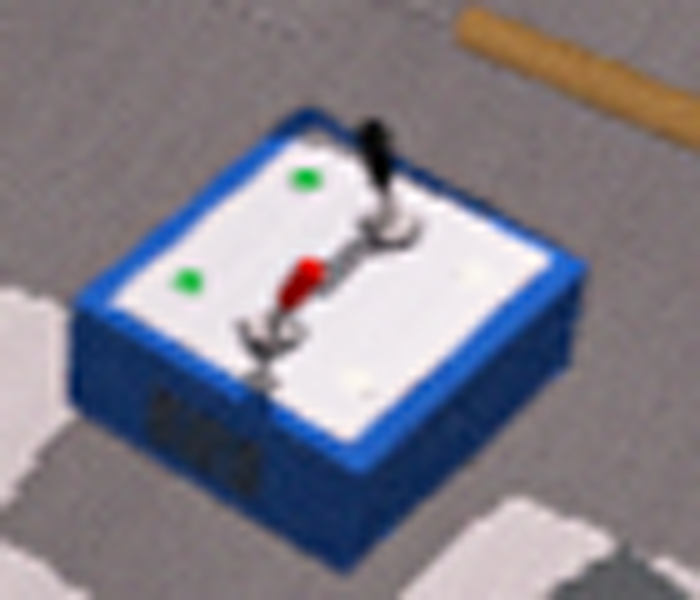

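Confirmed: the cork frame at (251,208) has a handle bar, and its red dot lies towards world +x, left of the bar. The viewer's red dot is at top (193,172). The supply's red bat leans towards its white dot, and its green dots face world +x. Next I'll measure these.

```bash
cat >> h.py <<'E'
def blobs(f,kind,roi,mn=3):
    x0,y0,x1,y1=roi; im=f['image'][y0:y1,x0:x1]; h=cv2.cvtColor(im,cv2.COLOR_BGR2HSV); H,S,V=cv2.split(h)
    m={'red':((H<10)|(H>170))&(S>130)&(V>90),'green':(H>45)&(H<80)&(S>110)&(V>80),'violet':(H>125)&(H<155)&(S>70)&(V>50),
       'gold':(H>15)&(H<30)&(S>110)&(V>120),'cream':(V>240)&(S<60)&(S>8),'light':(V>170)&(S<60),'blue':(H>100)&(H<125)&(S>120),'bright':(V>185)&(S<40)}[kind].astype(np.uint8)
    n,l,st,c=cv2.connectedComponentsWithStats(m)
    o=[]
    for i in range(1,n):
        if st[i,4]>=mn:
            w=(l==i); wt=w*(S.astype(float) if kind in('red','green') else 1.)
            yy,xx=np.mgrid[:w.shape[0],:w.shape[1]]; o.append((round(float((xx*wt).sum()/wt.sum()+x0),2),round(float((yy*wt).sum()/wt.sum()+y0),2),int(st[i,4])))
    return o,m
def tri(obs):
    A=[];b=[]
    for f,u,v in obs:
        R=np.array(f['R']);c=-R.T@np.array(f['t']);d=R.T@np.linalg.inv(f['mtx'])@np.array([u,v,1.]);d/=np.linalg.norm(d)
        P=np.eye(3)-np.outer(d,d);A.append(P);b.append(P@c)
    x=np.linalg.lstsq(np.vstack(A),np.hstack(b),rcond=None)[0]; return x,[np.linalg.norm(P@x-q) for P,q in zip(A,b)]
E
python3 - <<'E'
from h import *
np.set_printoptions(precision=1,suppress=True)
f=load('top0');g=load('side0')
for nm,r1,r2 in [('viewer',(162,160,217,222),(160,215,255,290)),('frame',(230,188,275,228),(240,180,292,228)),('supply',(300,183,345,225),(268,118,325,165))]:
    print(nm)
    for k in ['red','green','violet','gold','bright']:
        a=blobs(f,k,r1)[0];b=blobs(g,k,r2)[0]
        if a or b: print(k,a,b)
E
```

```text
viewer
red [(192.98, 171.25, 4)] [(186.03, 234.88, 9)]
gold [(173.29, 185.93, 14), (202.0, 191.5, 18)] [(218.68, 229.78, 37), (191.0, 257.39, 36)]
bright [(191.72, 189.91, 2780), (169.67, 188.67, 3)] [(209.62, 246.59, 4904), (163.03, 287.0, 39)]
frame
red [(246.51, 196.5, 4)] [(249.93, 201.5, 8)]
violet [(255.57, 207.12, 65), (247.03, 208.24, 72)] [(264.32, 204.73, 193)]
gold [(236.5, 189.5, 6), (239.67, 190.33, 3), (244.0, 190.33, 3), (234.0, 193.0, 3), (267.67, 194.0, 3), (272.5, 223.5, 4)] [(254.0, 186.0, 5), (290.67, 213.67, 3), (281.0, 220.0, 3), (290.0, 221.0, 3)]
bright [(230.49, 207.01, 78), (263.57, 206.26, 47), (251.59, 206.98, 56), (239.45, 209.57, 47)] [(286.65, 181.46, 37), (270.17, 191.03, 35), (265.18, 195.66, 68), (260.68, 214.49, 41), (245.71, 224.76, 76)]
supply
red [(314.5, 202.95, 6)] [(294.64, 137.9, 13)]
green [(315.48, 192.47, 4), (332.46, 196.47, 4)] [(295.4, 127.41, 4), (283.51, 137.55, 4)]
gold [] [(323.0, 118.5, 6)]
bright [(308.2, 184.49, 70), (321.6, 204.21, 642), (305.11, 223.06, 36)] [(289.78, 134.83, 258), (304.44, 140.93, 322), (268.98, 146.79, 42), (317.21, 162.56, 52)]
```

Run:
```python
from h import *
np.set_printoptions(precision=1,suppress=True)
f=load('top0');g=load('side0')
def show(n,a,b,z):
    x,e=tri([(f,*a),(g,*b)]); print(n,'tri',x,np.array(e),'top@z',plane(f,*a,z),'side@z',plane(g,*b,z))
show('vdot',(192.98,171.25),(186.03,234.88),55.5)
show('clipL',(173.29,185.93),(191,257.39),85)
show('clipR',(202,191.5),(218.68,229.78),85)
show('fdot',(246.51,196.5),(249.93,201.5),20)
show('bar',(251.59,206.98),(265.18,195.66),58)
show('greenL',(315.48,192.47),(283.51,137.55),60)
show('greenF',(332.46,196.47),(295.4,127.41),60)
show('bat',(314.5,202.95),(294.64,137.9),90)
# rectangles
for nm,roi,k,ff,z in [('viewer',(162,160,217,222),'bright',f,55),('supplytop',(303,186,345,222),'bright',f,60)]:
    m=blobs(ff,k,roi)[1]; 
    cs=max(cv2.findContours(m,cv2.RETR_EXTERNAL,cv2.CHAIN_APPROX_NONE)[0],key=cv2.contourArea).reshape(-1,2)+roi[:2]
    P=np.array([plane(ff,*p,z)[:2] for p in cs],np.float32); print(nm,cv2.minAreaRect(P))
# bar/rail directions
m=blobs(f,'bright',(230,188,275,228))[1]; n,l,st,c=cv2.connectedComponentsWithStats(m)
for i in range(1,n):
    if st[i,4]>30:
        ys,xs=np.where(l==i); z=58 if st[i,4]==56 else 16
        P=np.array([plane(f,x+230,y+188,z)[:2] for x,y in zip(xs,ys)],np.float32); v=cv2.fitLine(P,cv2.DIST_L2,0,.01,.01).ravel(); print(c[i]+[230,188],v,np.arctan(v[1]/v[0]),cv2.minAreaRect(P))
```

```text
vdot tri [635.8 257.9  52.2] [1. 1.] top@z [636.  257.8  55.5] side@z [633.3 259.2  55.5]
clipL tri [568.3 328.3  85.5] [0.9 0.9] top@z [569.3 328.8  85. ] side@z [567.6 327.8  85. ]
clipR tri [547.8 214.5  84.8] [1. 1.] top@z [548.7 214.8  85. ] side@z [546.8 214.4  85. ]
fdot tri [539.7  38.4  19.5] [1.2 1.2] top@z [540.8  38.7  20. ] side@z [538.3  38.5  20. ]
bar tri [494.1  17.8  54.3] [0.5 0.5] top@z [493.2  17.7  58. ] side@z [493.5  20.6  58. ]
greenL tri [ 554.3 -240.2   60.7] [1.4 1.4] top@z [ 555.7 -240.    60. ] side@z [ 553.1 -241.1   60. ]
greenF tri [ 539.1 -309.1   59.6] [1.4 1.4] top@z [ 540.4 -308.7   60. ] side@z [ 537.5 -308.9   60. ]
bat tri [ 508.5 -230.3   88.7] [0.7 0.7] top@z [ 509.1 -229.9   90. ] side@z [ 507.4 -229.2   90. ]
viewer ((558.072509765625, 272.13421630859375), (251.85069274902344, 219.7040252685547), 1.6119320392608643)
supplytop ((510.6239929199219, -266.15509033203125), (119.44986724853516, 104.5572280883789), 77.49925994873047)
[230.5 207. ] [  1.    0.  496.9 104. ] 0.020059846 ((495.2996826171875, 103.9208984375), (161.4423828125, 4.146681308746338), 1.2711677551269531)
[263.6 206.3] [  1.    0.1 501.8 -32.3] 0.12268711 ((501.0205383300781, -32.49616241455078), (96.20368194580078, 7.706632137298584), 7.568238735198975)
[251.6 207. ] [  1.    0.1 493.2  17.7] 0.12631705 ((493.3393249511719, 17.759716033935547), (89.4942626953125, 9.855738639831543), 7.389925956726074)
[239.4 209.6] [  1.    0.1 486.6  67. ] 0.12662855 ((487.051513671875, 67.12694549560547), (95.93258666992188, 7.672389507293701), 7.692056655883789)
```

```bash
cat >> h.py <<'E'
def delta(tx,ty,tz,yaw):
    from scipy.spatial.transform import Rotation as Ro
    s=monitor.observe(); R=Ro.from_quat(s['eef_rot']).as_matrix(); d=R.T@(np.array([tx,ty,tz])-s['position']); y=np.arctan2(R[1,0],R[0,0])
    print('t',round(float(s['time_s']),2),'pos',np.round(s['position'],1),'yaw',round(float(y),4),'tilt',np.round(R[2],3),'F',np.round(s['wrist_force'],1),'w',round(float(s['width']),1))
    print('tool delta mm',np.round(d,1),'twist deg',round(float(np.degrees(y-yaw)),2))
E
python3 -c "
from h import *
delta(494,18,180,.126)"
```

```text
t 0.15 pos [ 192.  -515.1  230.9] yaw 0.3568 tilt [ 0.    -0.001 -1.   ] F [ 0.1 -0.9  0.2] w 85.5
tool delta mm [ 469.1 -394.    51.3] twist deg 13.22
```

{"fn": "move_arm", "kwargs": {"targets": "0.06 0.015 -0.012 0 0; 0.06 0.03 -0.025 0 0; 0.06 0.03 -0.025 0 0; 0.06 0.03 -0.025 0 0; 0.06 0.03 -0.025 0 0; 0.06 0.03 -0.025 0 0; 0.06 0.03 -0.025 0 0; 0.06 0.03 -0.025 0 0; 0.06 0.03 -0.025 0 0; 0.06 0.03 -0.025 0 0; 0.06 0.03 -0.025 0 0; 0.06 0.03 -0.025 0 0"}}

```text
time_s: 1.35
position: [415.6, -124.4, 231.3]
eef_rot: [0.984, 0.177, 0.0, 0.0]
wrist_force: [0.2, -1.0, -0.3]
width: 60.2
```

```bash
python3 -c "
from h import *
delta(494,18,180,.126)"
```

```text
t 1.35 pos [ 415.6 -124.4  231.3] yaw 0.3568 tilt [ 0.  0. -1.] F [ 0.2 -1.  -0.3] w 60.2
tool delta mm [ 123.1 -106.    51.3] twist deg 13.22
```

{"fn": "move_arm", "kwargs": {"targets": "0.06 0.025 -0.021 0.01 0; 0.06 0.025 -0.021 0.01 0; 0.06 0.025 -0.021 0.01 0; 0.06 0.025 -0.021 0.01 0; 0.06 0.023 -0.022 0.01 0; 0.06 0 0 0 6.6; 0.06 0 0 0 6.6; 0.06 0 0 0 0; 0.06 0 0 0 0"}}

```text
time_s: 2.25
position: [493.3, 16.3, 181.2]
eef_rot: [0.998, 0.065, -0.0, -0.0]
wrist_force: [0.3, -0.5, -0.0]
width: 60.1
```

```bash
python3 -c "
from h import *
delta(494,18,32,.126)
grab('wrist','w1')"
```

```text
t 2.25 pos [493.3  16.3 181.2] yaw 0.1296 tilt [-0. -0. -1.] F [ 0.3 -0.5 -0. ] w 60.1
tool delta mm [  0.9  -1.6 149.2] twist deg 0.21
```

View pics/w1.png

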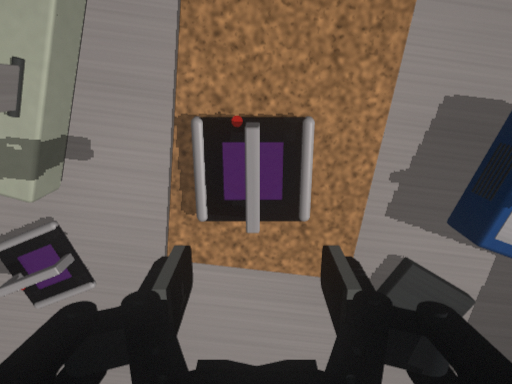

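Run:
```python
from h import *
np.set_printoptions(precision=2,suppress=True)
f=load('w1')
x0,y0=190,100
h=cv2.cvtColor(f['image'][y0:245,x0:325],cv2.COLOR_BGR2HSV)
m=((h[...,1]<40)&(h[...,2]>95)).astype(np.uint8)
n,l,st,c=cv2.connectedComponentsWithStats(m)
for i in range(1,n):
    if st[i,4]>150:
        ys,xs=np.where(l==i); print(st[i],np.median(f['range_z'][ys+y0,xs+x0]),[np.round(dep(f,x0+c[i][0],y0+c[i][1]),1)])
        for z in (58,15,51):
            P=np.array([plane(f,x+x0,y+y0,z)[:2] for x,y in zip(xs,ys)],np.float32); r=cv2.minAreaRect(P);v=cv2.fitLine(P,cv2.DIST_L2,0,.01,.01).ravel(); print(z,np.array(r[0]),np.array(r[1]),r[2],np.arctan(v[1]/v[0]))
b=blobs(f,'red',(220,105,255,135))[0]; print(b,plane(f,b[0][0],b[0][1],20))
```

```text
[  3  17  15 104 965] 309.3528 [array([492.7,  68.4,  22. ])]
58 [499.87  62.97] [86.55  7.93] 7.547867298126221 0.13095544
15 [488.02  68.93] [100.6    9.22] 7.547873497009277 0.13095547
51 [497.94  63.94] [88.84  8.14] 7.54787015914917 0.1309554
[111  17  14 104 942] 309.44482 [array([505.5, -30.2,  22. ])]
58 [511.22 -23.81] [86.57  7.6 ] 7.605018615722656 0.13163051
15 [501.21 -31.94] [100.62   8.83] 7.605024814605713 0.13163051
51 [509.59 -25.13] [88.86  7.8 ] 7.6050238609313965 0.13163054
[  56   26   14  107 1431] 275.77612 [array([498.7,  19.3,  56.2])]
58 [496.42  19.23] [90.89 10.81] 7.6055803298950195 0.13193001
15 [484.01  18.09] [105.65  12.56] 7.605581283569336 0.13192992
51 [494.4   19.05] [93.29 11.09] 7.605581760406494 0.13192993
[(236.68, 120.09, 100)] [540.35  39.41  20.  ]
```

{"fn": "move_arm", "kwargs": {"targets": "0.05 0.002 -0.0025 0.02 -0.1; 0.05 0 0 0.035 0; 0.05 0 0 0.035 0; 0.05 0 0 0.03 0; 0.05 0 0 0.02 0; 0.05 0 0 0.009 0; 0.05 0 0 0 0; 0.05 0 0 0 0"}}

```text
time_s: 3.1
position: [495.6, 19.0, 33.1]
eef_rot: [0.998, 0.064, 0.001, 0.0]
wrist_force: [-0.2, 0.1, -0.2]
width: 50.1
```

```bash
python3 -c "
from h import *
delta(495,19,32,.1315)
grab('wrist','w2');grab('side','s2')
f=load('s2');cv2.imwrite('pics/s2c.png',cv2.resize(f['image'][140:260,190:330],None,fx=5,fy=5))"
```

```text
t 3.1 pos [495.6  19.   33.1] yaw 0.1287 tilt [ 0.001  0.    -1.   ] F [-0.2  0.1 -0.2] w 50.1
tool delta mm [-0.6 -0.1  1.1] twist deg -0.16
```

View pics/w2.png

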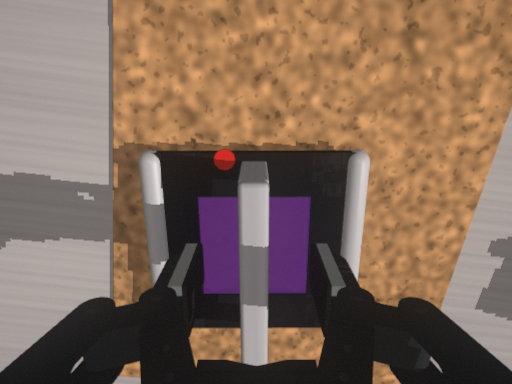

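View pics/s2c.png

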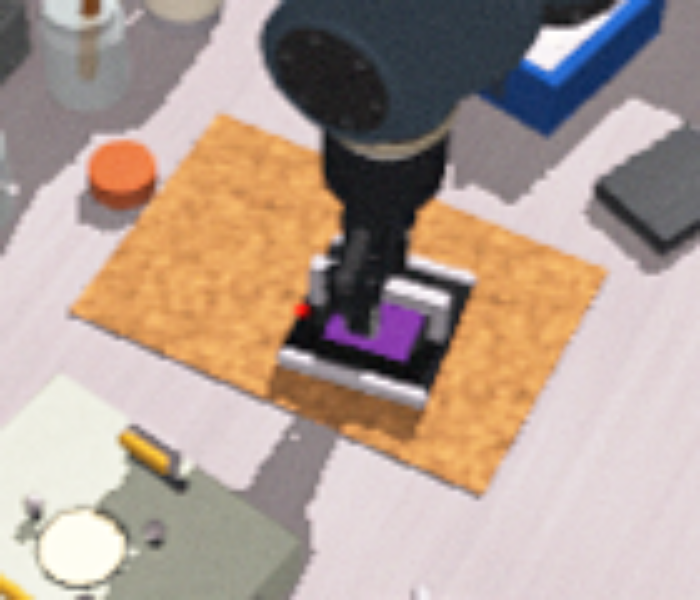

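{"fn": "move_arm", "kwargs": {"targets": "0 -0.0005 0 0.001 -0.2; 0 0 0 0 0; 0 0 0 0 0; 0 0 0 0 0; 0 0 0 0 0; 0 0 0 0 0; 0 0 0 0 0; 0 0 0 0 0; 0 0 0 -0.005 0; 0 0 0 -0.02 0; 0 0 0 -0.03 0; 0 0 0 -0.03 0", "squeeze": 60}}

```text
time_s: 4.4
position: [494.0, 19.1, 117.0]
eef_rot: [0.998, 0.066, -0.001, -0.0]
wrist_force: [1.6, -0.0, -2.3]
width: 11.2
```

```bash
python3 -c "
from h import *
delta(460,290,230,-.175)
grab('side','s3')
f=load('s3');cv2.imwrite('pics/s3c.png',cv2.resize(f['image'][110:260,150:330],None,fx=4,fy=4))"
```

```text
t 4.4 pos [494.   19.1 117. ] yaw 0.1317 tilt [-0.002 -0.    -1.   ] F [ 1.6 -0.  -2.3] w 11.2
tool delta mm [   1.7 -273.1 -112.9] twist deg 17.57
```

View pics/s3c.png

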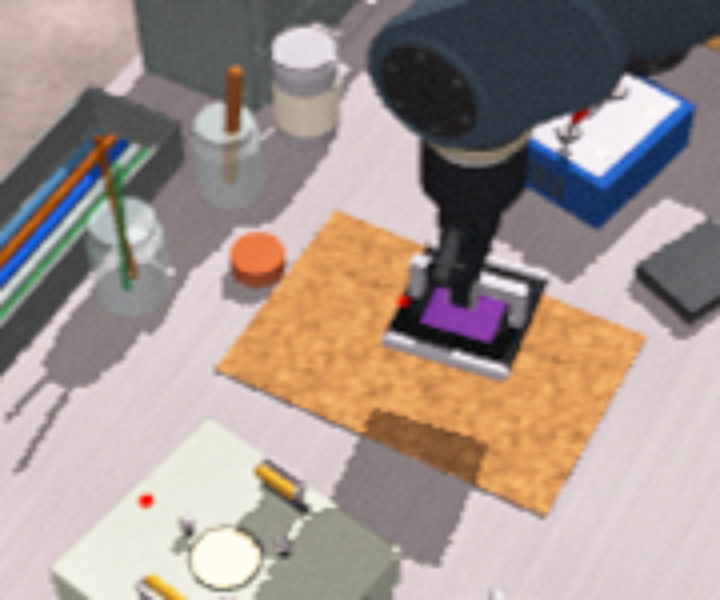

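The frame is held and lifted level, and the 2.3 N load matches 0.25 kg. I'll move up and over beside the viewer.

{"fn": "move_arm", "kwargs": {"targets": "0 0 0 -0.025 0; 0 0 -0.005 -0.035 0; 0 0 -0.015 -0.033 0; 0 0 -0.03 -0.02 0; 0 0 -0.035 0 0; 0 0 -0.035 0 0; 0 0 -0.035 0 0; 0 0 -0.035 0 0; 0 0 -0.035 0 0; 0 0 -0.03 0 0; 0 0 -0.018 0 0; 0 0 0 0 0"}}

```text
time_s: 5.65
position: [458.0, 291.3, 228.8]
eef_rot: [0.998, 0.067, -0.0, -0.0]
wrist_force: [-0.2, 0.3, -1.9]
width: 11.0
```

{"fn": "move_arm", "kwargs": {"targets": "0 0 0 0 3; 0 0 0 0 6; 0 0 0 0 5.6; 0 0 0 0 3; 0 0 0 0 0; 0 0 0 0 0"}}

```text
time_s: 6.25
position: [458.7, 289.1, 229.2]
eef_rot: [0.996, -0.087, -0.0, 0.0]
wrist_force: [0.1, 1.0, -2.5]
width: 10.9
```

```bash
python3 -c "
from h import *
delta(558,271.4,200,-.175)
grab('wrist','w4')"
```

```text
t 6.25 pos [458.7 289.1 229.2] yaw -0.1743 tilt [-0.  0. -1.] F [ 0.1  1.  -2.5] w 10.9
tool delta mm [100.9   0.2  29.1] twist deg 0.04
```

View pics/w4.png

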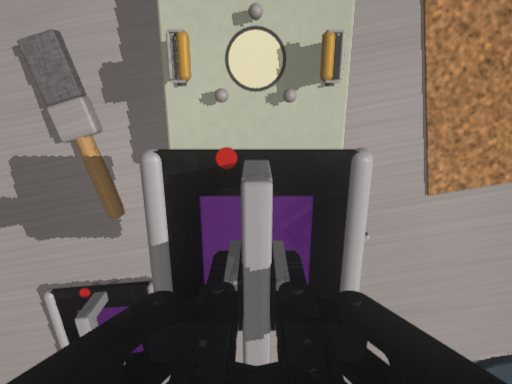

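Run:
```python
from h import *
np.set_printoptions(precision=2,suppress=True)
f=load('w4')
im=f['image']; h=cv2.cvtColor(im,cv2.COLOR_BGR2HSV)
g=blobs(f,'gold',(150,20,360,100),40)[0]; print('gold',g,[plane(f,a,b,85) for a,b,_ in g])
g2=[b for b in g if True]
# window
m=((h[...,2]>215)&(h[...,0]>15)&(h[...,0]<40)).astype(np.uint8); m[110:]=0; m[:,:215]=0;m[:,300:]=0
M=cv2.moments(m); u,v=M['m10']/M['m00'],M['m01']/M['m00']; print('win',u,v,M['m00'],plane(f,u,v,55.5))
m=((h[...,1]<25)&(h[...,2]<150)).astype(np.uint8); m[108:]=0;m[:,:210]=0;m[:,305:]=0
n,l,st,c=cv2.connectedComponentsWithStats(m)
for i in range(1,n):
    if 40<st[i,4]<400: print('ball',c[i],st[i],plane(f,*c[i],67))
# frame in hand
b=blobs(f,'red',(210,140,245,175))[0]; print('fdot',b,plane(f,b[0][0],b[0][1],217.3),dep(f,b[0][0],b[0][1]))
mm=((h[...,1]<40)&(h[...,2]>110)).astype(np.uint8)
for lo,hi,nm,z in [(140,176,'L',211),(344,376,'R',211),(243,273,'bar',255)]:
    q=[]
    for v in range(200,231,3):
        xs=np.where(mm[v,lo:hi])[0]+lo; q.append(plane(f,xs.mean(),v,z)[:2])
    P=np.array(q,np.float32); w=cv2.fitLine(P,cv2.DIST_L2,0,.01,.01).ravel(); print(nm,len(xs),w,np.arctan(w[1]/w[0]))
print('bar top far edge',plane(f,257,162,255),'near',plane(f,258,332,255))
```

```text
gold [(183.76, 55.28, 495), (329.15, 55.42, 417)] [array([569.18, 327.95,  85.  ]), array([549.11, 214.12,  85.  ])]
win 254.0468404772426 58.30623066725585 2263.0 [559.34 273.12  55.5 ]
ball [253.71  12.05] [248   3  14  17 129] [593.13 267.34  67.  ]
ball [219.54  95.86] [215  88  13  15  84] [533.66 308.29  67.  ]
ball [288.07  94.96] [283  88  13  15  96] [524.04 249.09  67.  ]
fdot [(226.04, 157.68, 365)] [507.95 294.69 217.3 ] [508.03 294.63 217.74]
L 26 [  0.97  -0.23 483.74 338.42] -0.23451863
R 26 [  0.99  -0.12 465.02 231.98] -0.11879145
bar 28 [  0.99  -0.17 491.88 282.72] -0.17260332
bar top far edge [511.85 279.42 255.  ] near [439.58 291.62 255.  ]
```

Run:
```python
from h import *
f=load('w4')
cv2.imwrite('pics/w4c.png',cv2.resize(f['image'][0:112,160:350],None,fx=4,fy=4,interpolation=cv2.INTER_CUBIC))
```

```text
(no output)
```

View pics/w4c.png

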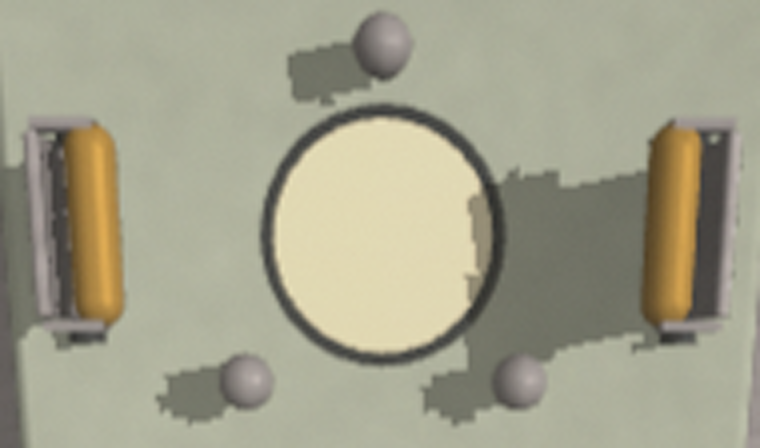

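Run:
```python
from h import *
np.set_printoptions(precision=2,suppress=True)
f=load('w4')
o=.0
B=[plane(f,u,v,66) for u,v in [(255.6,11.3),(221.4,95.1),(289.6,95.1)]]
print(B); m=(B[1]+B[2])/2; d=B[0]-m; print('yaw',np.arctan2(d[1],d[0]), np.arctan2(-(B[1]-B[2])[0],(B[1]-B[2])[1]),'sep',np.linalg.norm(d),np.linalg.norm(B[1]-B[2]))
print('win',plane(f,255.6,58.6,55.3),'clips',plane(f,183.6,55.6,85),plane(f,327.6,55.6,85),'circ',np.mean(B,0))
for u,v in [(183.6,55.6),(327.6,55.6),(255.6,11.3)]: print(dep(f,u,v))
```

```text
[array([593.59, 265.69,  66.  ]), array([533.99, 306.66,  66.  ]), array([523.65, 247.7 ,  66.  ])]
yaw -0.17556625460837363 -0.17371805960405373 sep 65.77864542596608 59.86063604011573
win [558.88 271.81  55.3 ] clips [568.97 328.13  85.  ] [549.19 215.35  85.  ] circ [550.41 273.35  66.  ]
[568.42 327.2   90.06]
[548.99 216.39  89.96]
[592.22 265.92  73.45]
```

Run:
```python
from h import *
np.set_printoptions(precision=2,suppress=True)
f=load('w4')
c,s=np.cos(-.1743),np.sin(-.1743)
for nm,u,v,z in [('bartop',257,181,255.2),('plate edge top',256,150,217.2),('plate edge bottom',256,150,200.2),('dot',226,157.7,217.2)]:
    p=plane(f,u,v,z)-[458.7,289.1,0]; print(nm,p[0]*c+p[1]*s,-p[0]*s+p[1]*c)
cv2.imwrite('pics/w4d.png',cv2.resize(f['image'][140:260,130:390],None,fx=3,fy=3,interpolation=cv2.INTER_CUBIC))
```

```text
bartop 47.07417109306277 -0.324646914030966
plate edge top 51.14696339165947 0.025172172565104844
plate edge bottom 47.92198761569003 0.01846749398056957
dot 47.49961933892874 14.072728433201945
```

View pics/w4d.png

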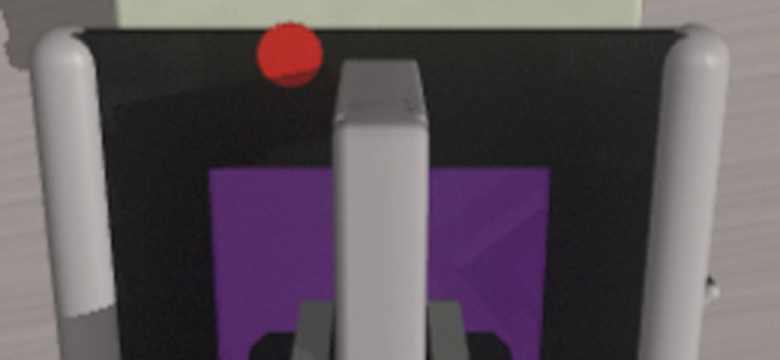

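{"fn": "move_arm", "kwargs": {"targets": "0 0.01 0 0 0; 0 0.02 0 0 0; 0 0.025 0 0 0; 0 0.025 0 0 0; 0 0.015 0 0 0; 0 0.0057 -0.0002 0.01 0; 0 0 0 0.025 0; 0 0 0 0.03 0; 0 0 0 0.02 0; 0 0 0 0.009 0; 0 0 0 0 0; 0 0 0 0 0"}}

```text
time_s: 7.5
position: [558.3, 272.5, 136.1]
eef_rot: [0.996, -0.088, 0.001, -0.0]
wrist_force: [-0.1, 0.3, -1.0]
width: 10.9
```

```bash
python3 -c "
from h import *
delta(557.9,271.9,95,-.1745)
grab('side','s5')
f=load('s5');cv2.imwrite('pics/s5c.png',cv2.resize(f['image'][170:300,140:280],None,fx=4.5,fy=4.5))"
```

```text
t 7.5 pos [558.3 272.5 136.1] yaw -0.1753 tilt [ 0.001 -0.001 -1.   ] F [-0.1  0.3 -1. ] w 10.9
tool delta mm [-0.3  0.7 41.1] twist deg -0.04
```

View pics/s5c.png

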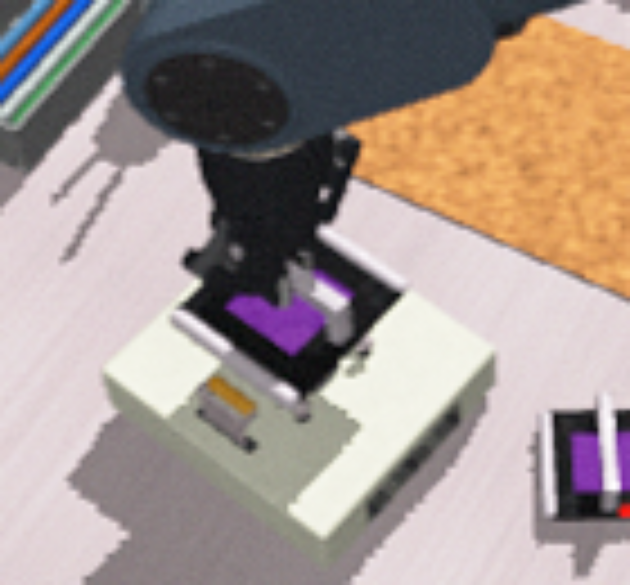

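{"fn": "move_arm", "kwargs": {"targets": "0 -0.0003 0.0004 0.01 0; 0 0 0 0.01 0; 0 0 0 0.003 0; 0 0 0 0 0; 0 0 0 0 0"}}

```text
time_s: 8.05
position: [557.6, 272.0, 112.3]
eef_rot: [0.996, -0.088, 0.0, -0.0]
wrist_force: [0.4, 0.5, -1.7]
width: 11.2
```

{"fn": "move_arm", "kwargs": {"targets": "0 0 0 0.002 0; 0 0 0 0.002 0; 0 0 0 0 0"}}

```text
time_s: 8.35
position: [557.9, 272.2, 109.0]
eef_rot: [0.996, -0.088, 0.001, -0.0]
wrist_force: [-0.8, 0.1, 3.9]
width: 11.1
```

```bash
python3 -c "
from h import *
delta(557.9,271.9,95,-.1745)
grab('wrist','w6')"
```

```text
t 8.35 pos [557.9 272.2 109. ] yaw -0.1755 tilt [ 0.001 -0.001 -1.   ] F [-0.8  0.1  3.9] w 11.1
tool delta mm [ 0.   0.4 14. ] twist deg -0.06
```

View pics/w6.png

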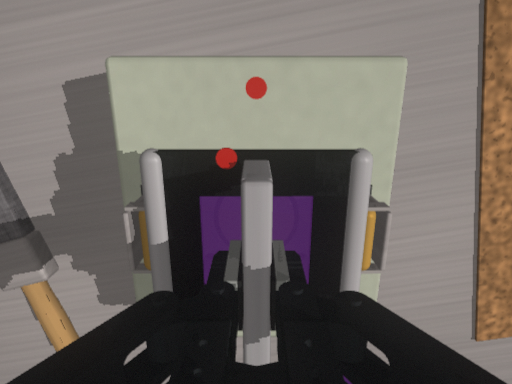

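{"fn": "move_arm", "kwargs": {"targets": "0 0 0.0003 0.0015 0; 0 0 0 0.0015 0; 0 0 0 0.001 0; 0 0 0 0 0"}}

```text
time_s: 8.8
position: [557.7, 271.6, 104.1]
eef_rot: [0.996, -0.088, 0.0, 0.0]
wrist_force: [1.1, -0.1, -0.9]
width: 10.7
```

{"fn": "move_arm", "kwargs": {"targets": "0 0 0 0.0015 0; 0 0 0 0.0015 0; 0 0 0 0 0"}}

```text
time_s: 9.1
position: [557.5, 271.5, 100.8]
eef_rot: [0.996, -0.088, -0.0, 0.0]
wrist_force: [2.8, -1.0, -2.9]
width: 10.9
```

{"fn": "move_arm", "kwargs": {"targets": "0 0 0 0.0015 0; 0 0 0 0.0015 0; 0 0 0 0 0"}}

```text
time_s: 9.4
position: [557.4, 271.5, 97.8]
eef_rot: [0.996, -0.088, -0.0, 0.0]
wrist_force: [3.8, 0.3, -6.5]
width: 10.9
```

{"fn": "move_arm", "kwargs": {"targets": "0 0.0006 0 0.001 0; 0 0 0 0.001 0; 0 0 0 0 0"}}

```text
time_s: 9.7
position: [557.6, 271.5, 95.8]
eef_rot: [0.996, -0.088, -0.001, 0.0]
wrist_force: [0.3, 0.0, -7.6]
width: 10.6
```

{"fn": "move_arm", "kwargs": {"targets": "0 0.0004 0 0.0008 0; 0 0 0 0.0005 0; 0 0 0 0 0"}}

```text
time_s: 10.0
position: [557.9, 271.6, 94.8]
eef_rot: [0.996, -0.088, -0.001, 0.0]
wrist_force: [-4.0, 2.0, -5.4]
width: 10.7
```

{"fn": "move_arm", "kwargs": {"targets": "0 -0.0004 0 0.0005 0; 0 0 0 0.0005 0; 0 0 0 0 0"}}

```text
time_s: 10.3
position: [558.0, 271.8, 94.2]
eef_rot: [0.996, -0.088, -0.0, -0.0]
wrist_force: [-4.0, 2.3, -2.0]
width: 10.7
```

{"fn": "move_arm", "kwargs": {"targets": "0 0 0 0.0005 0; 0 0 0 0.0005 0; 0 0 0 0 0"}}

```text
time_s: 10.6
position: [558.2, 272.0, 94.0]
eef_rot: [0.996, -0.088, 0.0, -0.0]
wrist_force: [-7.0, 3.8, 4.7]
width: 10.9
```

{"fn": "move_arm", "kwargs": {"targets": "0 -0.0006 0.0003 0.0004 0; 0 0 0 0 0; 0 0 0 0 0"}}

```text
time_s: 10.9
position: [558.1, 272.0, 93.9]
eef_rot: [0.996, -0.088, 0.001, -0.001]
wrist_force: [-5.0, 3.7, 5.0]
width: 10.9
```

```bash
python3 -c "
from h import *
delta(557.9,271.9,95,-.1745)
grab('side','s7');grab('wrist','w7')
f=load('s7');cv2.imwrite('pics/s7c.png',cv2.resize(f['image'][170:300,140:280],None,fx=4.5,fy=4.5))"
```

```text
t 10.9 pos [558.1 272.   93.9] yaw -0.1755 tilt [ 0.002 -0.002 -1.   ] F [-5.   3.7  5. ] w 10.9
tool delta mm [-0.2  0.1 -1.1] twist deg -0.06
```

View pics/s7c.png

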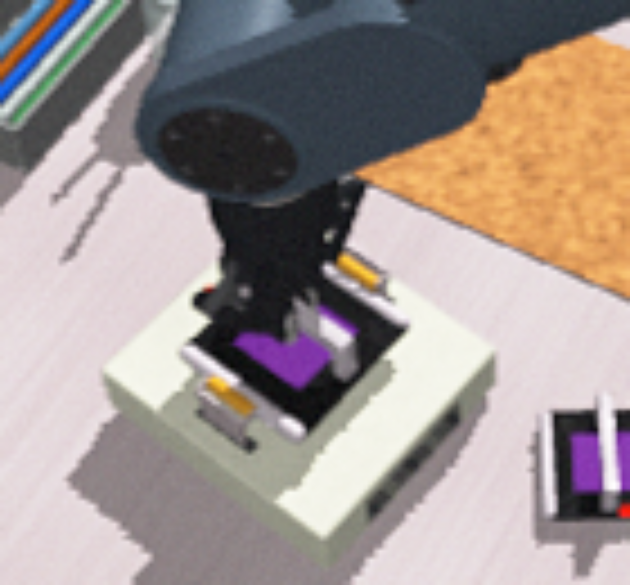

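View pics/w7.png

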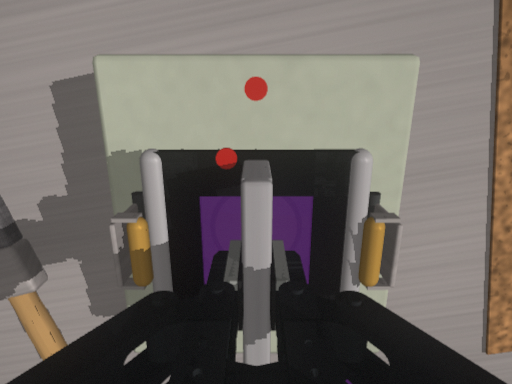

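Both rollers are now over the rails. I'll let go and rise.

{"fn": "move_arm", "kwargs": {"targets": "0.015 0 0 0 0; 0.02 0 0 0 0; 0.03 0 0 0 0; 0.035 0 0 0 0; 0.035 0 0 0 0; 0.035 0 0 -0.01 0; 0.035 0 0 -0.03 0; 0.035 0 0 -0.035 0; 0.035 0 0 -0.035 0; 0.035 -0.02 0 -0.02 0; 0.035 -0.03 0 0 0; 0.035 -0.03 0 0 0"}}

```text
time_s: 12.2
position: [478.1, 285.4, 224.0]
eef_rot: [0.996, -0.088, 0.001, -0.001]
wrist_force: [-0.2, 0.1, -0.9]
width: 34.5
```

Run:
```python
from h import *
np.set_printoptions(precision=2,suppress=True)
delta(557.9,271.9,95,-.1745)
f=grab('wrist','w8'); g=grab('side','s8')
cv2.imwrite('pics/s8c.png',cv2.resize(g['image'][190:300,140:280],None,fx=4.5,fy=4.5))
```

```text
t 12.2 pos [478.1 285.4 224. ] yaw -0.1761 tilt [ 0. -0. -1.] F [-0.2  0.1 -0.9] w 34.5
tool delta mm [ 80.8  -0.5 129.1] twist deg -0.09
```

View pics/w8.png

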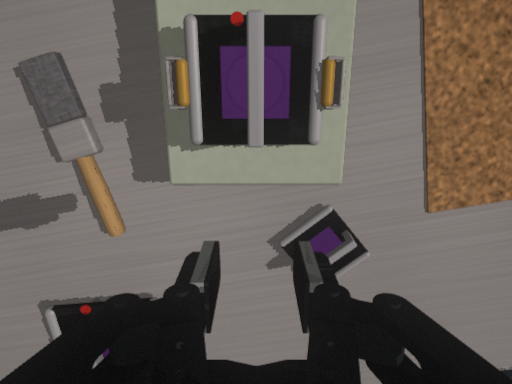

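View pics/s8c.png

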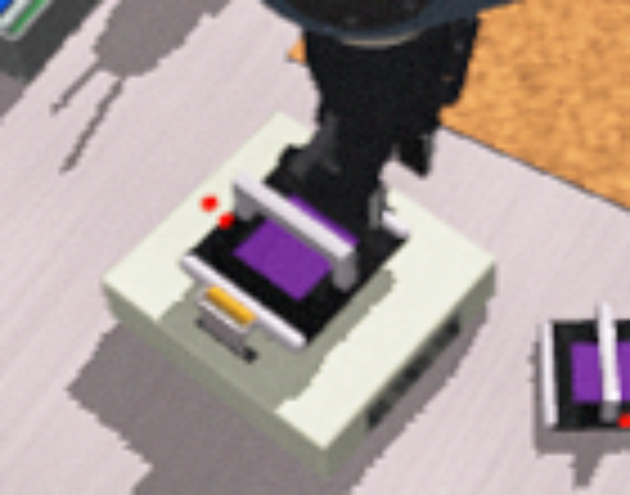

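Run:
```python
from h import *
np.set_printoptions(precision=2,suppress=True)
f=load('w8')
def med(u,v,r=3): return np.mean([dep(f,u+i,v+j) for i in range(-r,r+1) for j in range(-r,r+1)],0)
for nm,u,v in [('box near',200,170),('box near r',310,170),('bar far',256,30),('bar mid',256,75),('bar near',256,130),('plate TL',210,35),('plate TR',303,35),('plate BL',210,135),('plate BR',303,135),('rollL',182,83),('rollR',328,83)]: print(nm,med(u,v,2))
g=blobs(f,'gold',(150,40,360,120),40)[0]; print(g,[plane(f,a,b,85) for a,b,_ in g])
for z in (120.5,):
  print('bar ends',plane(f,256,12,z),plane(f,256.,145,z))
b=blobs(f,'red',(225,5,250,30))[0][0]; print('dot',plane(f,b[0],b[1],82.5))
# far-end views
```

```text
box near [489.49 338.28  53.89]
box near r [471.12 234.17  54.18]
bar far [591.33 265.43 119.42]
bar mid [563.28 270.41 119.15]
bar near [525.87 277.05 119.52]
plate TL [599.42 300.37  81.45]
plate TR [586.8  229.16  81.39]
plate BL [523.79 317.07  81.7 ]
plate BR [511.74 240.62  92.48]
rollL [568.32 328.46  90.66]
rollR [548.34 215.76  90.53]
[(183.55, 81.83, 421), (330.0, 81.85, 322)] [array([569.21, 328.21,  85.  ]), array([548.77, 212.97,  85.  ])]
bar ends [601.78 263.57 120.5 ] [515.18 278.94 120.5 ]
dot [607.29 277.71  82.5 ]
```

Depth reads the box top at 54 and the plate at 81.5 at three corners, with the bar top at 119.4. That carries a bias of about -1 mm, so the true values are about 82.5 and 120.4 mm, which is fully home and level. The dots are on the same side. Next is the toggle.

{"fn": "move_arm", "kwargs": {"targets": "0 0.002 0.02 0 0; 0 0.004 0.04 0 0; 0 0.004 0.045 0 0; 0 0.005 0.045 0 0; 0 0.005 0.045 0 0; 0 0.005 0.045 0 0; 0 0.005 0.045 0 0; 0 0.005 0.045 0 0; 0 0.005 0.045 0 0; 0 0.005 0.045 0 0; 0 0.004 0.04 0 1.2; 0 0.002 0.03 0 1.1"}}

```text
time_s: 13.5
position: [442.6, -208.9, 223.3]
eef_rot: [0.994, -0.109, 0.001, 0.0]
wrist_force: [1.2, -0.1, -0.0]
width: 0.0
```

Run:
```python
from h import *
delta(440,-217,200,-.217)
grab('wrist','w9')
```

```text
t 13.5 pos [ 442.6 -208.9  223.3] yaw -0.2179 tilt [ 0.001  0.001 -1.   ] F [ 1.2 -0.1 -0. ] w 0.0
tool delta mm [-0.9  8.5 23.3] twist deg -0.05
```

View pics/w9.png

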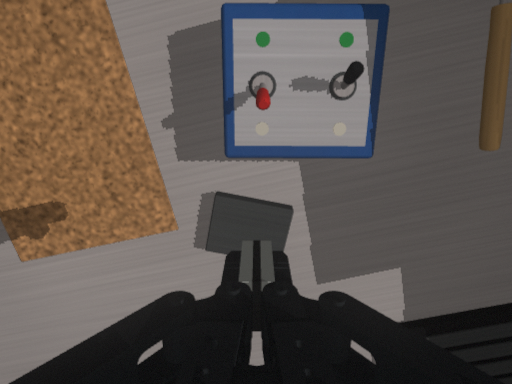

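Run:
```python
from h import *
np.set_printoptions(precision=2,suppress=True)
f=load('w9')
g=blobs(f,'green',(240,20,370,60),20)[0]; G=[plane(f,a,b,60) for a,b,_ in g]; print(g,G)
W=[plane(f,262,129.5,60),plane(f,340,129.5,60)]; print('white',W)
d=G[0]-G[1]; print('yaw',np.arctan2(-d[0],d[1]) if d[1]>0 else np.arctan2(d[0],-d[1]),np.linalg.norm(d))
for i in (0,1):
    print(np.linalg.norm(G[i]-W[i]),'mid',(G[i]+W[i])/2)
print('bushing',plane(f,263,84,64),plane(f,343,85,64))
r=blobs(f,'red',(245,75,285,120),20)[0]; print('red',r,plane(f,*r[0][:2],92), [dep(f,r[0][0],r[0][1]+k) for k in (-5,0,5)])
```

```text
[(262.25, 38.74, 151), (346.06, 39.25, 150)] [array([ 555.43, -239.25,   60.  ]), array([ 539.93, -307.7 ,   60.  ])]
white [array([ 481.91, -223.21,   60.  ]), array([ 466.66, -292.23,   60.  ])]
yaw -0.22269647279528726 70.18860123843312
75.2441681801598 mid [ 518.67 -231.23   60.  ]
74.87961027045287 mid [ 503.29 -299.97   60.  ]
bushing [ 520.07 -232.23   64.  ] [ 504.45 -299.2    64.  ]
red [(263.35, 98.8, 211)] [ 509.22 -229.6    92.  ] [array([ 512.99, -230.35,   94.35]), array([ 509.6 , -229.48,  100.91]), array([ 506.  , -228.71,  101.13])]
```

{"fn": "move_arm", "kwargs": {"targets": "0 0.015 0.003 0 0; 0 0.014 0.0023 0.02 0; 0 0 0 0.03 0; 0 0 0 0.03 0; 0 0 0 0.03 0; 0 0 0 0.02 0; 0 0 0 0.009 0; 0 0 0 0 0; 0 0 0 0 0"}}

```text
time_s: 14.45
position: [470.5, -217.8, 84.6]
eef_rot: [0.994, -0.108, 0.001, 0.0]
wrist_force: [-0.9, -1.1, 0.5]
width: -0.1
```

Run:
```python
from h import *
delta(518.7,-231.3,84,-.218)
f=grab('wrist','w10');g=grab('side','s10')
cv2.imwrite('pics/s10c.png',cv2.resize(g['image'][90:190,240:350],None,fx=5,fy=5))
```

```text
t 14.45 pos [ 470.5 -217.8   84.6] yaw -0.2156 tilt [ 0.001  0.    -1.   ] F [-0.9 -1.1  0.5] w -0.1
tool delta mm [50.   2.9  0.7] twist deg 0.14
```

View pics/w10.png

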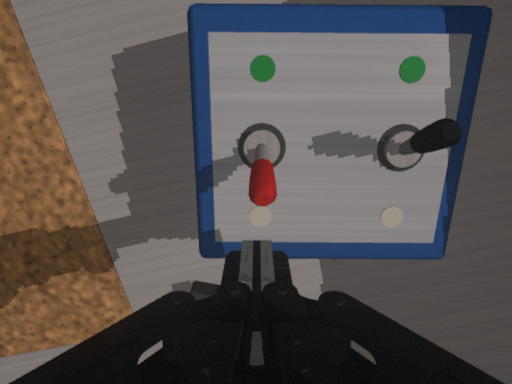

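View pics/s10c.png

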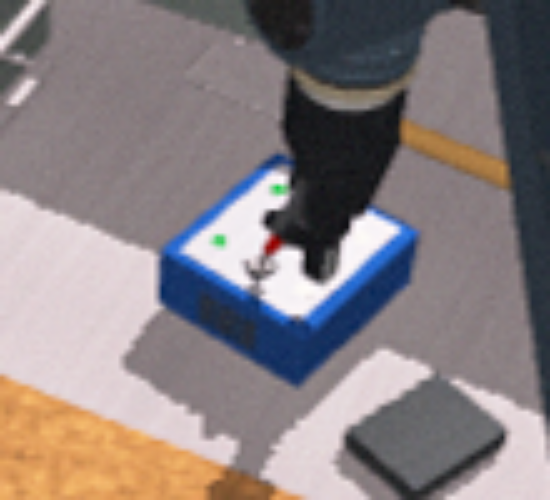

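{"fn": "move_arm", "kwargs": {"targets": "0 0.006 0.0025 0 0; 0 0.008 0 0 0; 0 0.006 0 0 0; 0 0.005 0 0 0; 0 0.005 0 0 0; 0 0.004 0 0 0; 0 0.003 0 0 0; 0 0 0 0 0"}}

```text
time_s: 15.35
position: [506.0, -227.8, 83.6]
eef_rot: [0.994, -0.108, 0.0, 0.0]
wrist_force: [1.0, 0.3, 0.2]
width: 0.1
```

Run:
```python
from h import *
delta(518.7,-231.3,84,-.218)
f=grab('wrist','w11')
```

```text
t 15.35 pos [ 506.  -227.8   83.6] yaw -0.2156 tilt [ 0.001  0.    -1.   ] F [1.  0.3 0.2] w 0.1
tool delta mm [13.2  0.7 -0.4] twist deg 0.14
```

View pics/w11.png

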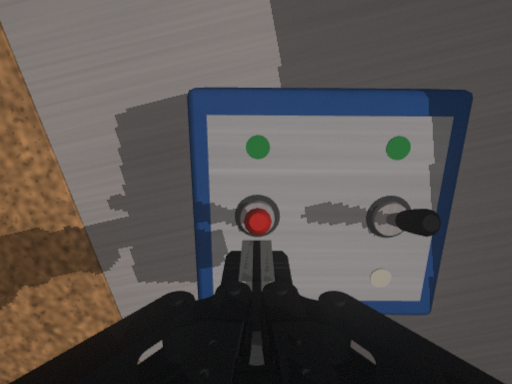

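{"fn": "move_arm", "kwargs": {"targets": "0 0.003 0 0 0; 0 0.002 0 0 0; 0 0 0 0 0; 0 -0.02 0 0 0; 0 -0.03 0 0 0; 0 -0.02 0 -0.02 0; 0 0 0 -0.04 0; 0 0 0 -0.04 0; 0 0 0 -0.04 0; 0 0 0 0 0; 0 0 0 0 0"}}

```text
time_s: 16.5
position: [442.1, -213.9, 223.9]
eef_rot: [0.994, -0.108, 0.001, 0.0]
wrist_force: [-0.5, -0.4, -0.1]
width: -0.2
```

Run:
```python
from h import *
delta(518.7,-231.3,84,-.218)
f=grab('wrist','w12');g=grab('side','s12');t=grab('top','t12')
a=cv2.resize(g['image'][110:170,262:332],None,fx=5,fy=5);b=cv2.resize(f['image'][0:200,200:420],(350,300))
cv2.imwrite('pics/c12.png',np.hstack([a,b]))
cv2.imwrite('pics/s12b.png',cv2.resize(g['image'][150:320,120:330],None,fx=3.5,fy=3.5))
r=blobs(f,'red',(200,0,330,150),20)[0]; print(r,[dep(f,q[0],q[1]) for q in r])
```

```text
t 16.5 pos [ 442.1 -213.9  223.9] yaw -0.2157 tilt [ 0.001  0.    -1.   ] F [-0.5 -0.4 -0.1] w -0.2
tool delta mm [ 78.4   0.6 140. ] twist deg 0.13
[(258.15, 70.02, 172)] [array([ 530.08591712, -234.74356757,  101.63950883])]
```

View pics/c12.png

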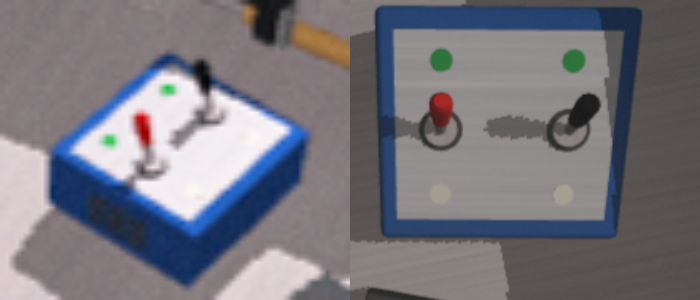

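View pics/s12b.png

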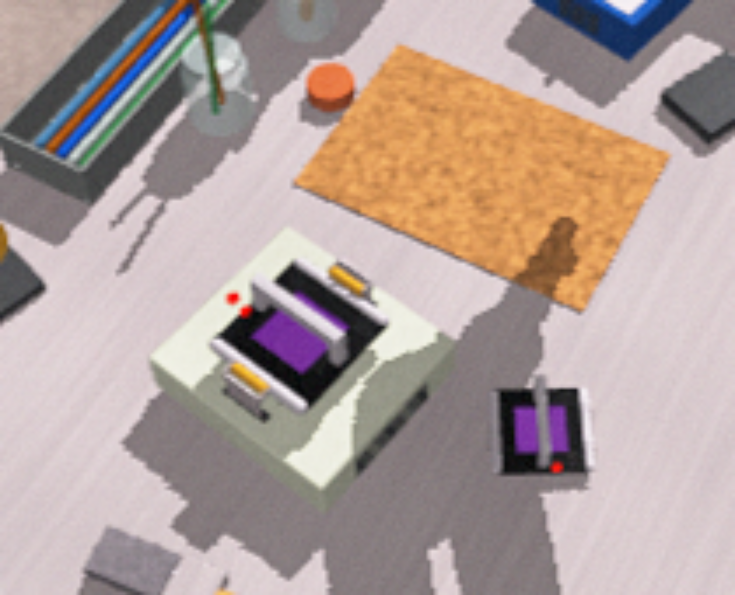

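View pics/t12.png

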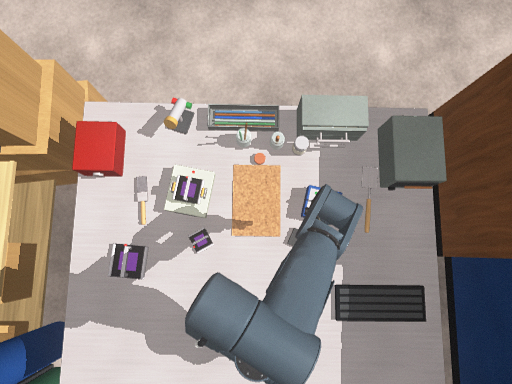

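The lamp tip is now at (530,-235,102), about 12 mm on the green side, with the fan unchanged. The frame is seated under both clips with the dots on the same side. I'll hand it in.

```bash
python3 -c "
from plant import job
print(job.finish_job())"
```

```text
the job is handed in; nothing more can be done
None
```

I seated the filter frame on the strain viewer with its red dot on the viewer's red-dot side, let go, then flipped the red lamp toggle to its green side. I handed the job in at about 17 s on the robot's clock.

**Frame:** I took the middle-sized frame from the cork mat by its handle, pressed it past the clips and pushed it down with about 7 N before letting go. Wrist forces stayed below about 9 N at every reading.
- **Height:** once the box-top reading of about 1 mm low is corrected for, the plate top is at about 82.5 mm and the bar top at about 120.4 mm. Both match fully home, and the bar reads level. The fourth plate corner read 92 mm, probably because the sample hit the raised rail rather than the plate.
- **Clips:** in the side and wrist pictures both brass rollers sit over the rails.

**Lamp:** I pushed the toggle with the closed fingers from its white-dot side. Its tip now leans about 12 mm towards the green dot. The fan toggle is still on.

**Everything else:** no other object on the bench appears moved in the last top picture, and the arm ended clear of everything. No check failed. The camera and triangulated positions agreed to within about 2 mm.

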